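# Drop the missing roller into the packing desk's roller track

## Robot

A 6-joint arm with a two-finger parallel gripper is mounted at the origin on the work surface. World frame = base frame: x ahead of the robot, y to its left, z up, the work surface at z = 0. Lengths are in m, angles in rad, forces in N, time in s.
With the tool pointing down it reaches from about 0.325 to 0.85 m from the base axis. Payload 15.5 kg.
Tool frame: the origin (TCP) lies midway between the tips of the shut fingers; the grasp point (between the pads) lies 19 mm behind it; z points along the fingers, y is the direction in which the jaws open and shut (so a half turn about z gives the same grasp; the last joint's range is limited). The gripper opens to 91 mm and grips with 3 to 60 N. Pads are 32 mm wide; open, the fingers measure 118 mm over their backs; the gripper's body (76 mm by 178 mm) begins 60 mm behind the grasp point.
Start: joints at [1.173, 0.494, 1.345, -0, 1.302, -0.096], TCP at [0.186, 0.597, 0.214] pointing down, gripper open.
Joint ranges: [-2.91, 2.91], [-0.82, 2.16], [0.22, 2.67], [-1.22, 4.37], [0.12, 2.79], [-3.08, 3.08]. Speed limits (rad/s): [1.89, 1.89, 2.57, 3.01, 3.01, 3.01].

## Interface

Orientations are given as a unit quaternion [w, x, y, z].
In Python, from rig import manip gives the robot as it stands. The module is installed in compiled form; this text tells all that it offers.
- The arm moves only by the shell command python3 -m pendant 'ROWS' [OPENING] [FORCE]. ROWS is JSON, a list of rows, each an object of numbers: "x", "y", "z": the shift along the tool's x, y, z in units of 30 mm (1.0 is 30 mm); "roll": the turn about the tool's z in units of 5 degrees (1.0 is 5 degrees). In form: [{"x": .., "y": .., "z": .., "roll": ..}, ...]. A call has 1 to 20 rows; each row is the pose to reach, as a shift and turn from the pose commanded when the call began, along the tool's axes at that moment; what a row does not reach only later rows make up. A row lasts 1/12 s, in which the tool goes at most 41.7 mm and 7.16 degrees, less where a joint would pass 70% of its speed; a pose out of reach is approached as far as the arm can. A call with a gripper value outside its range is refused whole. OPENING is the opening, from 0 (shut) to 1 (fully open), set as the call begins (- or left out, the last holds). The fingers move at their own pace and stop on an object; FORCE is the grip in N (left out, the last holds). Time passes only in rows, so rows that repeat a pose let the fingers close. It gives the time, the measured TCP pose, the force and the opening at its end, in the units of the state.
- manip.read_state(): the state, without advancing time (a new reading comes with each control period).
- manip.snapshot(name): name is "scene" or "side" or "wrist"; returns a dict with "image" (480x640x3 uint8, red, green, blue), "range_z" (480x640 float32, m along the optical axis (not along the pixel's ray), 0 where there is no reading), "intrinsics" (3x3 intrinsics, pixels), "origin" and "orientation" of the camera in the world; the wrist camera has in their place "tool_from_camera" (4x4, takes a point from camera to tool coordinates, whose origin is the TCP and whose axes are the flange's). Camera axes: x right, y down, z forward; pixel columns grow to the right and rows downward; lengths in m; the calibration is good to about 2 mm. The wrist camera is an equidistant fisheye: a pixel r from the principal point sees the ray r / f radians off the axis. A picture is of the moment at which its call begins: read the wrist's pose just before it.
- manip.sign_off(): hands the job in, once; it reports no verdict.
The state is a dict: "time": time; "joints": joint angles; "joint_velocities": joint speeds; "effort": joint torques, N m; "ee_pos": TCP position; "ee_rot": TCP orientation; "ft_force": force on the tool from outside, world axes, zero at the start; "torque": the same for the moment, N m; "opening": opening from 0.0 (shut) to 1.0 (fully open).
Only numpy, scipy, OpenCV 4.12 (cv2) and the standard library are available. Lean on these libraries where they do the work, as an engineer would, in place of code of your own. Each camera call takes 0.05 s, during which the arm holds its last target. There are 200 camera calls.

## Task

The blue roller track on the packing desk lacks its middle roller. Take the spare that matches the two fitted ones (long, with a bare steel tube) from its wooden rest and lower it gently into the empty pair of V-notches, so that both axle ends rest down in their notches and it lies level between the rails. Leave the short steel roller and the black roller where they are, and let go.

Things in the scene. Friction and masses are not known exactly. Their poses are not given: they have to be found in the camera images.
- steel_roller: The roller to fit: bare steel tube 32 mm thick, 170 long, on a 10 mm dark axle 230 long over all, 0.32 kg. Origin mid-length on its axis, x along the axle (either way; y, z turn as it rolls). Starts level, axis 38.6 mm above the table, in a wooden rest: two V-blocks, 72 mm clear between them, 60 wide, 30 high, on a 5 mm board; grasp the tube between them. Which of the three rests holds it varies.
- seat (a point): Middle of the empty place in the fixed blue track: on a seated roller's axis, 69 mm above the table; x along the axle, z up. Two 8 mm rails at x = +-99 mm, tops 80 mm above the table, each with a 90-degree V-notch 36 wide, 18 deep; 10 mm to spare at each tube end. Same-size rollers are fitted at y = +-88 mm (tops 85 mm above the table); open space below the empty place.
- short_roller: A wrong spare, to be left alone: the same bare-steel 32 mm tube but only 110 mm long, axle 170 mm over all. Origin at its middle on its axis, x along the axle, lying in a rest of the same kind.
- black_roller: A wrong spare, to be left alone: size as the roller to fit (tube 170 mm, axle 230 mm) but with a black rubber-covered tube. Origin at its middle on its axis, x along the axle, lying in a rest of the same kind.
Things that resemble listed ones, but are neither listed nor needed, are in the scene too. What is shaped like the steel_roller but pink is not meant.

How it is judged:
By the outcome, as a careful person would: the job done as asked, in the order asked, and still so for the second after the job is handed in, with the robot touching nothing.
It also fails if it takes over 42 s, if anything falls off the work surface, if the arm or the gripper's body presses on something with over 40 N, if the wrist force passes 120 N, or if a joint passes its speed limit or range.

## Working session

There is one attempt and no reset: what is moved stays moved. The work goes in short steps, Python scripts to look and compute and a shell command to move; the robot and the scene stay as the last step left them, time stands still between calls to the robot, and variables do not carry over. Pictures are saved under pics/ and viewed, about 8 in all and at most 12, crops included, and the job is handed in when it is done.

```bash
mkdir -p pics
cat > h.py <<'E'
import numpy as np, cv2
from scipy.spatial.transform import Rotation as R
from rig import manip
def rot(q): return R.from_quat([q[1],q[2],q[3],q[0]]).as_matrix()
def snap(n):
    st=manip.read_state(); s=manip.snapshot(n); s['st']=st
    cv2.imwrite(f'pics/{n}_{st["time"]:.2f}.png', s['image'][:,:,::-1]); np.savez(f'pics/{n}.npz',**{k:s[k] for k in s if k not in('st',)})
    return s
def cloud(s):
    K=s['intrinsics'];z=s['range_z'];v,u=np.mgrid[:480,:640]
    P=np.stack([(u-K[0,2])/K[0,0]*z,(v-K[1,2])/K[1,1]*z,z],-1)
    o=np.array(s['orientation']); M=o if o.shape==(3,3) else rot(o)
    return P@M.T+np.array(s['origin'])
E
python3 - <<'E'
from h import *
print(manip.read_state())
for n in('scene','side'):
    s=snap(n);print(n,s['intrinsics'],s['origin'],s['orientation'],s['st']['time'])
E
ls pics
```

```text
{'time': 0.0, 'joints': array([ 1.17349042e+00,  4.94156562e-01,  1.34614067e+00, -3.53831606e-05,
        1.30246986e+00, -9.54971358e-02]), 'joint_velocities': array([-0.00099185, -0.00014333,  0.0001871 ,  0.00066491, -0.00087716,
        0.00116604]), 'effort': array([-3.70415264e-04, -8.78805614e+01, -3.81885839e+01,  7.07214698e-02,
        5.26649470e-02, -1.35895684e-04]), 'ee_pos': array([0.18564051, 0.59640001, 0.21335157]), 'ee_rot': array([-1.26692430e-04,  1.50327629e-01,  9.88636060e-01, -5.73647293e-04]), 'ft_force': array([ 0.23126047, -1.0055048 , -0.05222433]), 'torque': array([ 0.00268748,  0.01524714, -0.01547783]), 'opening': 1.0044015302073583}
scene [[467.11288281   0.         317.56975665]
 [  0.         467.11288281 238.98264834]
 [  0.           0.           1.        ]] [1.24034436 0.20558724 0.63090828] [-0.29308399  0.52930286  0.70438054 -0.37119848] 0.0
side [[583.43618714   0.         315.54864918]
 [  0.         583.43618714 245.72754155]
 [  0.           0.           1.        ]] [ 0.03874543 -0.75541388  0.63306707] [-0.45128489  0.85720933 -0.21622636  0.12157412] 0.05
scene.npz
scene_0.00.png
side.npz
side_0.05.png
```

View pics/scene_0.00.png

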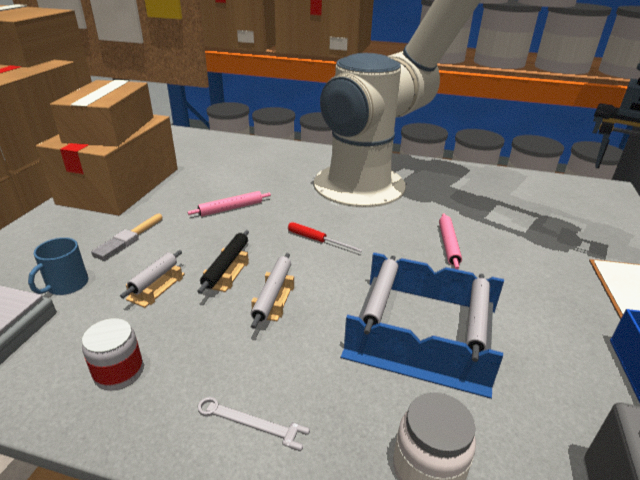

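View pics/side_0.05.png

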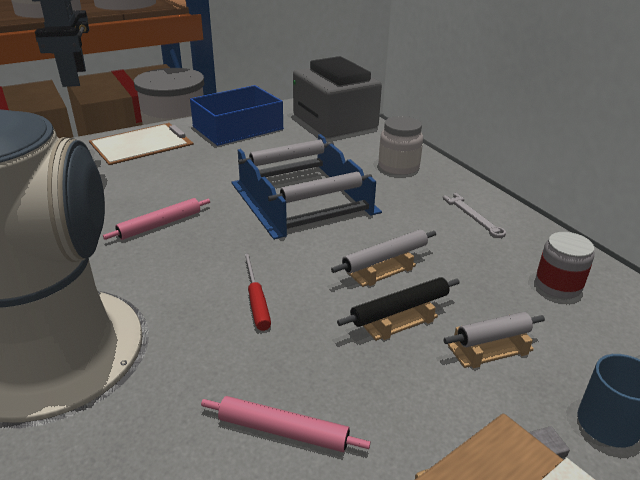

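The scene view shows these candidates:
- Long steel spare at (272,288).
- Short steel roller at (152,275).
- Black roller at (225,262).
- Fitted rollers at (380,292) and (480,315).
- Pink ones at (230,203) and (450,240).

I choose the one at (272,288), which is at (385,252) in the side view. Next I measure it and check it in a close crop.

```bash
cat > m.py <<'E'
from h import *
def load(n): return dict(np.load(f'pics/{n}.npz'))
S={n:load(n) for n in('scene','side')}; C={n:cloud(S[n]) for n in S}
def at(n,u,v): return np.round(np.nanmedian(C[n][v-2:v+3,u-2:u+3].reshape(-1,3),0),4)
def tube(c,L=.26,w=.03,zmin=.045,zmax=.09):
    """points near c, per camera and joined: line fit in xy"""
    out=[]
    for n in ('scene','side'):
        P=C[n].reshape(-1,3); ok=(S[n]['range_z'].ravel()>0)&(np.linalg.norm(P[:,:2]-c[:2],axis=1)<L/2)&(P[:,2]>zmin)&(P[:,2]<zmax)
        out.append(P[ok])
    return out
def near(P,p,d,w): 
    n=np.array([-d[1],d[0]]); return P[np.abs((P[:,:2]-p)@n)<w]
E
python3 - <<'E'
from m import *
for k,n,u,v in [('long','scene',272,288),('long','side',385,252),('short','scene',152,275),('black','scene',225,262),('f1','scene',380,292),('f2','scene',480,315),('f1','side',320,188),('f2','side',287,152)]:
    print(k,at(n,u,v))
# axle ends in both views: print ends by pixel
for k,n,u,v in [('long far','scene',288,259),('long near','scene',257,322),('short far','scene',179,254),('short near','scene',127,293),
  ('f1 far','scene',393,262),('f1 near','scene',371,322),('f2 far','scene',481,278),('f2 near','scene',477,348),('base','scene',420,372)]: print(k,at(n,u,v))
im=cv2.imread('pics/scene_0.00.png')
cv2.imwrite('pics/crop1.png',cv2.resize(im[220:400,100:520],None,fx=1.9,fy=1.9,interpolation=cv2.INTER_CUBIC))
E
```

```text
long [ 0.5888 -0.0544  0.0536]
long [ 0.5582 -0.0783  0.0469]
short [ 0.612  -0.3017  0.0462]
black [ 0.5327 -0.1792  0.0489]
f1 [0.5791 0.1503 0.0858]
f2 [0.5909 0.3246 0.0861]
f1 [0.5442 0.1337 0.0753]
f2 [0.5581 0.3089 0.0755]
long far [ 0.4859 -0.0582  0.0496]
long near [ 0.67   -0.0549  0.0417]
short far [ 0.5153 -0.2971  0.0383]
short near [ 0.6676 -0.3224  0.0402]
f1 far [0.4775 0.1598 0.0844]
f1 near [0.6462 0.1469 0.0733]
f2 far [0.4818 0.3284 0.085 ]
f2 near [0.6579 0.3214 0.0751]
base [0.6714 0.2417 0.0049]
```

View pics/crop1.png

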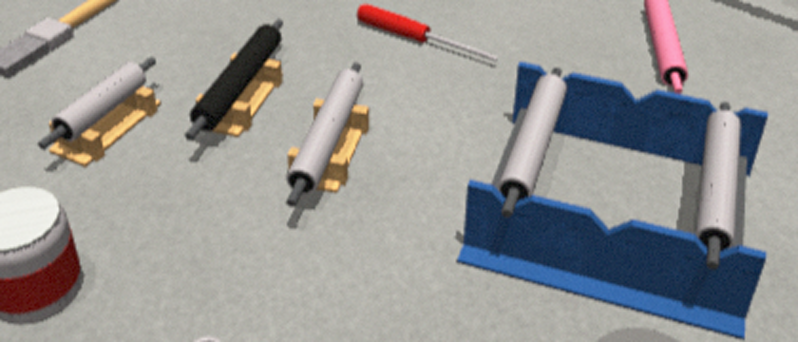

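The crop shows the long bare-steel roller in its rest at crop (325,130). The short one is at (100,100), the black one at (235,80), and the empty notches are at (637,100) and (605,230). Next I fit the axes with known radius and height.

```bash
cat >> m.py <<'E'
from scipy.optimize import least_squares
def fit(p,d,h,zt,half=.08):
    """fit level axis of height h, radius 16mm, from points above zt; returns xy centre, yaw, per cam"""
    p=np.array(p,float);d=np.array(d,float);d/=np.linalg.norm(d);res=[]
    Q=[]
    for n in('scene','side'):
        P=C[n].reshape(-1,3)[S[n]['range_z'].ravel()>0]; a=(P[:,:2]-p)@d; b=(P[:,:2]-p)@[-d[1],d[0]]
        Q.append(P[(abs(a)<half)&(abs(b)<.024)&(P[:,2]>zt)&(P[:,2]<h+.024)])
    for Pn in Q+[np.vstack(Q)]:
        def f(x):
            dd=np.array([np.cos(x[1]),np.sin(x[1])]);nn=np.array([-dd[1],dd[0]])
            b=(Pn[:,:2]-p)@nn-x[0]; return np.hypot(b,Pn[:,2]-h-x[2])-.016
        y0=np.arctan2(d[1],d[0]); r=least_squares(f,[0,y0,0],loss='soft_l1',f_scale=.002).x
        dd=np.array([np.cos(r[1]),np.sin(r[1])]);nn=np.array([-dd[1],dd[0]])
        q=p+nn*r[0]
        t=(Pn[:,:2]-q)@dd; res.append((q,r[1],r[2],len(Pn),np.abs(f(r)).mean()))
    return res
def extent(q,yaw,h,r,half=.14):
    dd=np.array([np.cos(yaw),np.sin(yaw)]);nn=np.array([-dd[1],dd[0]]);o=[]
    for n in('scene','side'):
        P=C[n].reshape(-1,3)[S[n]['range_z'].ravel()>0]; a=(P[:,:2]-q)@dd;b=(P[:,:2]-q)@nn
        k=(abs(b)<.014)&(abs(a)<half)&(P[:,2]>h+r[0])&(P[:,2]<h+r[1]); o.append(np.round([a[k].min(),a[k].max()],4))
    return o
E
python3 - <<'E'
from m import *
for k,p,d,h in [('long',(.575,-.063),(.184,0.006),.0386),('short',(.592,-.309),(.152,-.025),.0386),('f1',(.562,.153),(.169,-.013),.069),('f2',(.57,.325),(.176,-.007),.069)]:
    rs=fit(p,d,h,h+.002)
    for q,y,dz,n,e in rs: print(k,q.round(4),'yaw',np.degrees(y).round(2),'dz',round(dz,4),n,round(e,4))
    q,y=rs[2][:2]; print(' tube',extent(q,y,h,(.008,.024)),'axle',extent(q,y,h,(-.004,.024)))
E
```

```text
long [ 0.575  -0.0629] yaw 2.96 dz 0.0006 904 0.001
long [ 0.5751 -0.0642] yaw 3.01 dz -0.0006 1029 0.0011
long [ 0.575  -0.0632] yaw 3.06 dz 0.0002 1933 0.0011
 tube [array([-0.0921,  0.0807]), array([-0.0925,  0.0786])] axle [array([-0.1211,  0.1109]), array([-0.122 ,  0.1073])]
short [ 0.5916 -0.3114] yaw -10.48 dz -0.0 728 0.0021
short [ 0.5913 -0.3124] yaw -11.31 dz -0.001 1343 0.0019
short [ 0.5915 -0.3117] yaw -11.15 dz -0.0005 2071 0.002
 tube [array([-0.0504,  0.0615]), array([-0.0507,  0.0615])] axle [array([-0.0804,  0.0903]), array([-0.0793,  0.0912])]
f1 [0.5618 0.1489] yaw -3.36 dz 0.0007 1009 0.001
f1 [0.5617 0.1474] yaw -3.48 dz -0.0007 782 0.0013
f1 [0.5617 0.1487] yaw -3.36 dz 0.0005 1791 0.0012
 tube [array([-0.1071,  0.0984]), array([-0.1103,  0.0879])] axle [array([-0.1235,  0.1097]), array([-0.1219,  0.109 ])]
f2 [0.57   0.3248] yaw -3.2 dz 0.001 1145 0.0008
f2 [0.5699 0.323 ] yaw -3.12 dz -0.001 629 0.0016
f2 [0.57   0.3246] yaw -3.12 dz 0.0007 1774 0.0012
 tube [array([-0.105 ,  0.0991]), array([-0.1032,  0.0964])] axle [array([-0.1202,  0.1109]), array([-0.1194,  0.1099])]
```

Run:
```python
from m import *
y=np.radians(-3.0);d=np.array([np.cos(y),np.sin(y)]);n=np.array([-d[1],d[0]]);c=np.array([.566,.2365])
for k in S:
    hsv=cv2.cvtColor(S[k]['image'],cv2.COLOR_RGB2HSV); m=(hsv[...,0]>100)&(hsv[...,0]<125)&(hsv[...,1]>130)&(S[k]['range_z']>0)
    m=cv2.erode(m.astype('u1'),np.ones((2,2)))>0
    P=C[k][m]; a=(P[:,:2]-c)@d; b=(P[:,:2]-c)@n
    for s in(-1,1):
        w=(abs(a-s*.099)<.03)&(abs(b)<.14)&(P[:,2]>.02)&(P[:,2]<.085)
        f=np.polyfit(b[w],a[w],1); print(k,s,'rail a: med',np.median(a[w]).round(4),np.percentile(a[w],[5,95]).round(4),'slope deg',np.degrees(f[0]).round(2),'b',np.percentile(b[w],[1,99]).round(4),w.sum())
        # notch: top contour height vs b
        print('  notch top z:',[(round(x,3),round(float(P[w&(abs(b-x)<.003)][:,2].max()),3)) for x in np.arange(-.032,.033,.008) if (w&(abs(b-x)<.003)).any()])
```

```text
scene -1 rail a: med -0.1017 [-0.1039 -0.0993] slope deg 0.23 b [-0.1207  0.1261] 2132
  notch top z: [(np.float64(-0.032), 0.082), (np.float64(-0.024), 0.084), (np.float64(-0.016), 0.08), (np.float64(-0.008), 0.074), (np.float64(0.0), 0.064), (np.float64(0.008), 0.069), (np.float64(0.016), 0.077), (np.float64(0.024), 0.081), (np.float64(0.032), 0.082)]
scene 1 rail a: med 0.0964 [0.0943 0.0981] slope deg 0.29 b [-0.1212  0.1248] 3790
  notch top z: [(np.float64(-0.032), 0.082), (np.float64(-0.024), 0.081), (np.float64(-0.016), 0.082), (np.float64(-0.008), 0.073), (np.float64(0.0), 0.066), (np.float64(0.008), 0.072), (np.float64(0.016), 0.082), (np.float64(0.024), 0.082), (np.float64(0.032), 0.082)]
side -1 rail a: med -0.1082 [-0.1098 -0.1033] slope deg -0.05 b [-0.1316  0.1108] 620
  notch top z: [(np.float64(-0.032), 0.08), (np.float64(-0.024), 0.08), (np.float64(-0.016), 0.074), (np.float64(-0.008), 0.067), (np.float64(0.0), 0.067), (np.float64(0.008), 0.074), (np.float64(0.016), 0.08), (np.float64(0.024), 0.079), (np.float64(0.032), 0.079)]
side 1 rail a: med 0.0899 [0.0878 0.0946] slope deg 0.35 b [-0.132   0.1035] 319
  notch top z: [(np.float64(-0.032), 0.081), (np.float64(-0.024), 0.057), (np.float64(-0.016), 0.051), (np.float64(-0.008), 0.068), (np.float64(0.0), 0.068), (np.float64(0.008), 0.076), (np.float64(0.016), 0.08), (np.float64(0.024), 0.081), (np.float64(0.032), 0.077)]
```

```bash
cat > go.py <<'E'
import sys; from h import *
def units(x,y,z,axle_yaw):
    st=manip.read_state(); M=rot(st['ee_rot']); d=M.T@(np.array([x,y,z])-st['ee_pos'])/.03
    cur=np.degrees(np.arctan2(M[1,0],M[0,0])); t=(axle_yaw+180-cur+90)%180-90
    print('units xyz',d.round(3),'roll',round(-t/5,3),'t',st['time'],'ee',st['ee_pos'].round(4),'tilt',M[2].round(4),'F',st['ft_force'].round(2))
if __name__=='__main__': units(*map(float,sys.argv[1:5]))
E
python3 go.py .5688 -.0637 .14 3.0
```

```text
units xyz [-18.736 -17.212   2.463] roll -4.058 t 0.1 ee [0.1856 0.5964 0.2134] tilt [ 1.0e-04 -1.1e-03 -1.0e+00] F [-0.93  0.38  0.22]
```

```bash
python3 -m pendant '[{"x":-9,"y":-8.5,"z":0,"roll":-2},{"x":-9,"y":-8.5,"z":0,"roll":-2},{"x":-9,"y":-8.5,"z":0,"roll":-2},{"x":-9,"y":-8.5,"z":0,"roll":-2},{"x":-18.74,"y":-17.21,"z":2.46,"roll":-4.06},{"x":-18.74,"y":-17.21,"z":2.46,"roll":-4.06},{"x":-18.74,"y":-17.21,"z":2.46,"roll":-4.06},{"x":-18.74,"y":-17.21,"z":2.46,"roll":-4.06},{"x":-18.74,"y":-17.21,"z":2.46,"roll":-4.06},{"x":-18.74,"y":-17.21,"z":2.46,"roll":-4.06},{"x":-18.74,"y":-17.21,"z":2.46,"roll":-4.06},{"x":-18.74,"y":-17.21,"z":2.46,"roll":-4.06},{"x":-18.74,"y":-17.21,"z":2.46,"roll":-4.06},{"x":-18.74,"y":-17.21,"z":2.46,"roll":-4.06},{"x":-18.74,"y":-17.21,"z":2.46,"roll":-4.06},{"x":-18.74,"y":-17.21,"z":2.46,"roll":-4.06},{"x":-18.74,"y":-17.21,"z":2.46,"roll":-4.06},{"x":-18.74,"y":-17.21,"z":2.46,"roll":-4.06},{"x":-18.74,"y":-17.21,"z":2.46,"roll":-4.06},{"x":-18.74,"y":-17.21,"z":2.46,"roll":-4.06}]' 1.0
python3 go.py .5688 -.0637 .14 3.0
```

```text
time: 1.77
ee_pos: [0.5712, -0.0676, 0.1392]
ee_rot: [0.0, -0.025, 1.0, -0.0]
ft_force: [-0.8, -0.2, 0.6]
opening: 0.998
units xyz [ 0.074  0.134 -0.028] roll -0.037 t 1.7667 ee [ 0.5712 -0.0676  0.1392] tilt [-7.e-04 -9.e-04 -1.e+00] F [-0.76 -0.15  0.58]
```

```bash
python3 - <<'E'
from h import *
s=snap('wrist'); print(s['st']['time'],s['st']['ee_pos'],s['st']['ee_rot'],s['tool_from_camera'].round(4).tolist(),s['intrinsics'].tolist())
np.savez('pics/w0.npz',p=s['st']['ee_pos'],q=s['st']['ee_rot'])
st=manip.read_state(); print(st['ee_pos'])
E
ls pics|grep wrist; cp pics/wrist_*.png pics/w0.png
```

```text
1.7667 [ 0.57122561 -0.06761332  0.13917617] [ 3.59113327e-04 -2.45495518e-02  9.99698446e-01 -4.55927895e-04] [[-0.0001, -0.9546, -0.2979, 0.085], [1.0, 0.0001, -0.0008, -0.0003], [0.0008, -0.2979, 0.9546, -0.1712], [0.0, 0.0, 0.0, 1.0]] [[371.64829954431775, 0.0, 318.23742484919376], [0.0, 371.64829954431775, 238.39079361954666], [0.0, 0.0, 1.0]]
[ 0.56977366 -0.06543735  0.13932762]
wrist.npz
wrist_1.77.png
```

View pics/w0.png

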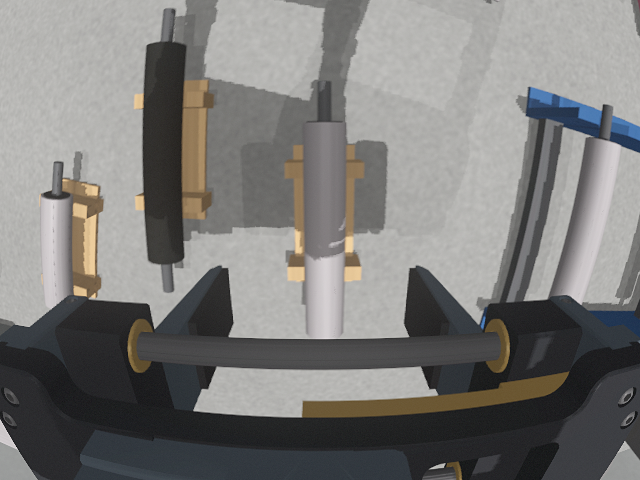

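The wrist view shows the long steel roller under the open jaws: tube (325,122) to (324,337), axle tip (324,82), rest blocks near rows 160 and 267. I cast those pixels.

```bash
cat >> h.py <<'E'
def wray(s,p,q,u,v,h):
    K=np.array(s['intrinsics']);T=np.array(s['tool_from_camera']);x=np.array([u-K[0,2],v-K[1,2]]);r=np.linalg.norm(x);th=r/K[0,0]
    dc=np.r_[np.sin(th)*x/r,np.cos(th)]; M=rot(q); o=M@T[:3,3]+p; d=M@T[:3,:3]@dc
    return o+d*(h-o[2])/d[2]
E
python3 - <<'E'
from h import *
s=dict(np.load('pics/wrist.npz')); w=np.load('pics/w0.npz')
for k,u,v,h in [('tube far top',325,122,.0546),('tube near',324,337,.0546),('axle tip',324,82,.0386),('L edge',306,200,.0386),('R edge',345,200,.0386),('L edge lo',306,310,.0386),('R edge lo',343,310,.0386),
 ('blk1 far',292,158,.035),('blk1 near',292,177,.035),('blk2 far',292,255,.035),('blk2 near',292,279,.035)]:
    print(k,wray(s,w['p'],w['q'],u,v,h).round(4))
E
python3 go.py .5688 -.0637 .0196 3.0
```

```text
tube far top [ 0.4834 -0.0679  0.0546]
tube near [ 0.6491 -0.0597  0.0546]
axle tip [ 0.454  -0.0698  0.0386]
L edge [ 0.5416 -0.0788  0.0386]
R edge [ 0.5402 -0.0497  0.0386]
L edge lo [ 0.6335 -0.0753  0.0386]
R edge lo [ 0.6321 -0.0447  0.0386]
blk1 far [ 0.511  -0.0906  0.035 ]
blk1 near [ 0.5253 -0.0901  0.035 ]
blk2 far [ 0.587  -0.0882  0.035 ]
blk2 near [ 0.6076 -0.0877  0.035 ]
units xyz [0.028 0.06  3.991] roll -0.031 t 1.8167 ee [ 0.5698 -0.0654  0.1393] tilt [ 4.e-04 -0.e+00 -1.e+00] F [ 0.18  0.52 -0.85]
```

```bash
python3 go.py .567 -.0635 .0196 3.0; python3 -m pendant '[{"x":0.08,"y":0.06,"z":0.8,"roll":-0.03},{"x":0.08,"y":0.06,"z":1.6,"roll":-0.03},{"x":0.08,"y":0.06,"z":2.4,"roll":-0.03},{"x":0.08,"y":0.06,"z":3.1,"roll":-0.03},{"x":0.08,"y":0.06,"z":3.6,"roll":-0.03},{"x":0.08,"y":0.06,"z":3.9,"roll":-0.03},{"x":0.08,"y":0.06,"z":3.97,"roll":-0.03},{"x":0.08,"y":0.06,"z":3.97,"roll":-0.03},{"x":0.08,"y":0.06,"z":3.97,"roll":-0.03},{"x":0.08,"y":0.06,"z":3.97,"roll":-0.03}]' 1.0
python3 go.py .567 -.0635 .0196 3.0
```

```text
units xyz [0.087 0.069 3.991] roll -0.031 t 1.8167 ee [ 0.5698 -0.0654  0.1393] tilt [ 4.e-04 -0.e+00 -1.e+00] F [ 0.18  0.52 -0.85]
time: 2.65
ee_pos: [0.5672, -0.0616, 0.022]
ee_rot: [0.001, -0.028, 1.0, -0.0]
ft_force: [0.4, 1.2, -0.5]
opening: 0.998
units xyz [ 0.01  -0.062  0.081] roll 0.034 t 2.65 ee [ 0.5672 -0.0616  0.022 ] tilt [-1.5e-03 -4.0e-04 -1.0e+00] F [ 0.37  1.16 -0.47]
```

```bash
python3 -m pendant '[{"x":0,"y":-0.06,"z":0.07,"roll":0.02},{"x":0,"y":-0.06,"z":0.07,"roll":0.02},{"x":0,"y":-0.06,"z":0.07,"roll":0.02}]' 1.0
python3 -m pendant '[{"x":0},{"x":0},{"x":0},{"x":0},{"x":0},{"x":0},{"x":0},{"x":0},{"x":0},{"x":0},{"x":0},{"x":0}]' 0.2 30
python3 go.py .567 -.0635 .0196 3.0
```

```text
time: 2.9
ee_pos: [0.5668, -0.0636, 0.0191]
ee_rot: [0.0, -0.027, 1.0, -0.0]
ft_force: [0.3, 0.5, 0.5]
opening: 1.0
units xyz [-0.007  0.002 -0.015] roll 0.009 t 2.9 ee [ 0.5668 -0.0636  0.0191] tilt [-3.e-04 -1.e-04 -1.e+00] F [0.27 0.51 0.52]$[0]: bad value
```

```bash
python3 -m pendant '[{"x":0,"y":0,"z":0,"roll":0},{"x":0,"y":0,"z":0,"roll":0},{"x":0,"y":0,"z":0,"roll":0},{"x":0,"y":0,"z":0,"roll":0},{"x":0,"y":0,"z":0,"roll":0},{"x":0,"y":0,"z":0,"roll":0},{"x":0,"y":0,"z":0,"roll":0},{"x":0,"y":0,"z":0,"roll":0},{"x":0,"y":0,"z":0,"roll":0},{"x":0,"y":0,"z":0,"roll":0}]' 0.2 30
python3 go.py .567 -.0635 .14 3.0
```

```text
time: 3.73
ee_pos: [0.5668, -0.0639, 0.019]
ee_rot: [0.0, -0.027, 1.0, -0.0]
ft_force: [-0.3, -4.6, 0.8]
opening: 0.343
units xyz [-0.008  0.011 -4.033] roll 0.014 t 3.7333 ee [ 0.5668 -0.0639  0.019 ] tilt [-2.e-04 -8.e-04 -1.e+00] F [-0.32 -4.63  0.8 ]
```

Gripped: the opening is 31 mm on a 32 mm tube. Now I lift.

```bash
python3 -m pendant '[{"x":0,"y":0,"z":-0.15,"roll":0},{"x":0,"y":0,"z":-0.4,"roll":0},{"x":0,"y":0,"z":-0.8,"roll":0},{"x":0,"y":0,"z":-1.3,"roll":0},{"x":0,"y":0,"z":-1.9,"roll":0},{"x":0,"y":0,"z":-2.5,"roll":0},{"x":0,"y":0,"z":-3.1,"roll":0},{"x":0,"y":0,"z":-3.6,"roll":0},{"x":0,"y":0,"z":-3.9,"roll":0},{"x":0,"y":0,"z":-4.0,"roll":0},{"x":0,"y":0,"z":-4.0,"roll":0},{"x":0,"y":0,"z":-4.0,"roll":0}]'
python3 - <<'E'
from h import *
import shutil
s=snap('wrist'); np.savez('pics/w1.npz',p=s['st']['ee_pos'],q=s['st']['ee_rot']); cv2.imwrite('pics/w1.png',s['image'][...,::-1])
snap('scene');snap('side');print(manip.read_state()['ft_force'],manip.read_state()['opening'])
E
cat > held.py <<'E'
from m import *
st=manip.read_state();M=rot(st['ee_rot']);g=st['ee_pos']+M[:,2]*-.019;x=-M[:2,0]
for q,y,dz,n,e in fit(g[:2],x,g[2],g[2]-.016,.1): print(q.round(4),np.degrees(y).round(2),'dz',round(dz,4),n,round(e,4))
print('grasp pt',g.round(4))
for n in('scene','side'):
    P=C[n].reshape(-1,3);P=P[S[n]['range_z'].ravel()>0]-g; a=P[:,:2]@x;b=P[:,:2]@[-x[1],x[0]]
    for k,r in(('tube',.0165),('axle',.0)):
        w=(abs(b)<.02)&(abs(P[:,2])<.02)&(abs(a)<.14)
        if k=='tube': w&=(np.hypot(b,P[:,2])>.009)
        print(n,k,np.percentile(a[w],[0.3,99.7]).round(4))
    for s in(-1,1):
        w=(abs(b)<.02)&(abs(P[:,2])<.02)&(a*s>.09)&(a*s<.13); print('   end',s,'mean b,z',b[w].mean().round(4),P[w,2].mean().round(4),'top',P[w,2].max().round(4),w.sum())
        w=(abs(b)<.02)&(abs(P[:,2])<.022)&(a*s>.045)&(a*s<.075); print('   tube',s,'top',np.percentile(P[w,2],95).round(4),w.sum())
E
python3 held.py; python3 go.py .56 .237 .14 -3.1
```

```text
time: 4.73
ee_pos: [0.5663, -0.0633, 0.1384]
ee_rot: [-0.0, -0.027, 1.0, 0.0]
ft_force: [-0.2, -0.8, -3.6]
opening: 0.347
[ 0.37386202  0.90764794 -3.07330923] 0.34978656459950885
[ 0.5662 -0.0632] 2.86 dz 0.0014 988 0.0027
[ 0.5662 -0.0631] 2.82 dz 0.0008 1351 0.0026
[ 0.5662 -0.0631] 2.79 dz 0.0011 2339 0.0027
grasp pt [ 0.5662 -0.0633  0.157 ]
scene tube [-0.073   0.0889]
scene axle [-0.0726  0.1175]
units xyz [-0.328 10.007 -0.062] roll 1.231 t 4.8833 ee [ 0.5662 -0.0633  0.138 ] tilt [ 1.6e-03  5.0e-04 -1.0e+00] F [ 0.37  0.91 -3.07]held.py:12: RuntimeWarning: Mean of empty slice.
  w=(abs(b)<.02)&(abs(P[:,2])<.02)&(a*s>.09)&(a*s<.13); print('   end',s,'mean b,z',b[w].mean().round(4),P[w,2].mean().round(4),'top',P[w,2].max().round(4),w.sum())
  ret = ret.dtype.type(ret / rcount)
Traceback (most recent call last):
  File "held.py", line 12, in <module>
    w=(abs(b)<.02)&(abs(P[:,2])<.02)&(a*s>.09)&(a*s<.13); print('   end',s,'mean b,z',b[w].mean().round(4),P[w,2].mean().round(4),'top',P[w,2].max().round(4),w.sum())
                                                                                                                                        ~~~~~~~~~~^^
ValueError: zero-size array to reduction operation maximum which has no identity
```

View pics/w1.png

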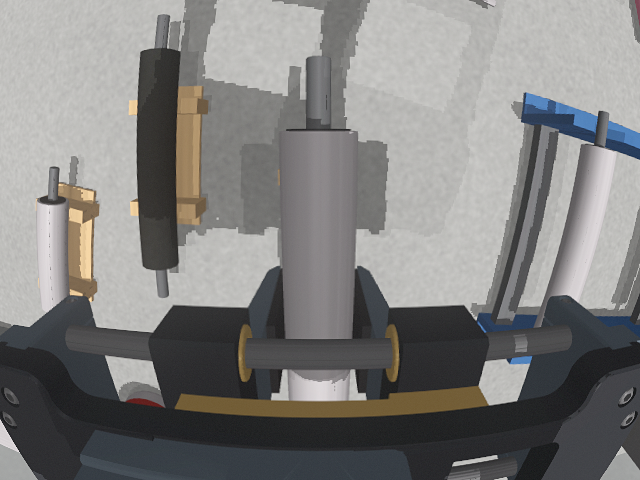

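The wrist view shows the roller held, straight between the pads: far tube end at (318,130), axle tip (318,58). I check its pitch before moving.

```bash
cat > lvl.py <<'E'
from m import *
st=manip.read_state();M=rot(st['ee_rot']);g=st['ee_pos']+M[:,2]*-.019;x=-M[:2,0]
def prof(P,name):
    P=P-g;a=P[:,:2]@x;b=P[:,:2]@[-x[1],x[0]];o=[]
    for t in(-.105,-.08,-.065,-.05,-.035,.035,.05,.065,.08,.105):
        w=(abs(a-t)<.006)&(abs(b)<.018)&(abs(P[:,2])<.026)
        if w.sum()>8:
            f=lambda v:np.hypot(b[w]-v[0],P[w,2]-v[1])-(.016 if abs(t)<.1 else .005)
            v=least_squares(f,[0,0],loss='soft_l1',f_scale=.001).x; o.append((t,*(v*1000).round(1)))
    print(name,'(along,side mm,height mm):',*[tuple(map(float,q)) for q in o])
for n in C: prof(C[n].reshape(-1,3)[S[n]['range_z'].ravel()>0],n)
s=load('wrist');K=s['intrinsics'];v,u=np.mgrid[:480,:640];X=(u-K[0,2]);Y=(v-K[1,2]);r=np.hypot(X,Y)+1e-9;th=r/K[0,0];z=s['range_z']
k=(z>0)&(th<1.3);P=np.stack([X/r*np.tan(th)*z,Y/r*np.tan(th)*z,z],-1)[k];T=s['tool_from_camera']
prof((P@T[:3,:3].T+T[:3,3])@M.T+st['ee_pos'],'wrist')
E
python3 lvl.py
```

```text
scene (along,side mm,height mm): (-0.035, 0.8, 1.4) (0.035, 0.6, 1.2) (0.05, 0.6, 1.3) (0.065, 0.6, 1.1) (0.08, 0.4, 1.2) (0.105, 0.5, 1.6)
side (along,side mm,height mm): (-0.105, -0.6, 0.5) (-0.08, 0.7, -0.8) (-0.065, -0.4, 0.1) (-0.05, -0.6, 0.4) (-0.035, -0.2, 0.3) (0.035, -0.3, 0.8) (0.05, -0.1, 0.2) (0.065, -0.1, 0.2) (0.08, -0.1, 0.5) (0.105, -0.2, 1.4)
wrist (along,side mm,height mm): (-0.105, -0.4, 1.1) (-0.08, -0.5, 0.6) (-0.065, -0.5, 0.8) (-0.05, -0.4, 0.8) (-0.035, -0.4, 0.7) (0.035, -0.4, 0.6) (0.05, -0.4, -0.0)
```

Level within about 1 mm. I carry it over to the seat with eased rows.

```bash
python3 go.py .5575 .237 .138 -3.1; python3 -m pendant '[{"x":0,"y":0.2,"z":0,"roll":0},{"x":0,"y":0.6,"z":0,"roll":0.1},{"x":-0.02,"y":1.2,"z":0,"roll":0.2},{"x":-0.05,"y":2,"z":0,"roll":0.3},{"x":-0.08,"y":2.9,"z":0,"roll":0.4},{"x":-0.1,"y":3.8,"z":0,"roll":0.5},{"x":-0.15,"y":4.7,"z":0,"roll":0.6},{"x":-0.17,"y":5.6,"z":0,"roll":0.7},{"x":-0.2,"y":6.5,"z":0,"roll":0.8},{"x":-0.22,"y":7.4,"z":0,"roll":0.9},{"x":-0.24,"y":8.2,"z":0,"roll":1},{"x":-0.25,"y":8.9,"z":0,"roll":1.1},{"x":-0.25,"y":9.4,"z":0,"roll":1.2},{"x":-0.25,"y":9.8,"z":0,"roll":1.23},{"x":-0.25,"y":9.95,"z":0,"roll":1.23},{"x":-0.25,"y":10,"z":0,"roll":1.23},{"x":-0.25,"y":10,"z":0,"roll":1.23},{"x":-0.25,"y":10,"z":0,"roll":1.23},{"x":-0.25,"y":10,"z":0,"roll":1.23}]'
python3 go.py .5575 .237 .0495 -3.1
python3 - <<'E'
from h import *
s=snap('wrist'); np.savez('pics/w2.npz',p=s['st']['ee_pos'],q=s['st']['ee_rot']); cv2.imwrite('pics/w2.png',s['image'][...,::-1]); snap('scene'); snap('side')
E
python3 lvl.py
```

```text
units xyz [-2.4400e-01  1.0011e+01  5.0000e-03] roll 1.231 t 4.8833 ee [ 0.5662 -0.0633  0.138 ] tilt [ 1.6e-03  5.0e-04 -1.0e+00] F [ 0.37  0.91 -3.07]
time: 6.47
ee_pos: [0.5583, 0.2357, 0.1389]
ee_rot: [-0.0, 0.027, 1.0, -0.0]
ft_force: [0.6, 0.3, -3.2]
opening: 0.341
units xyz [0.029 0.042 2.981] roll -0.007 t 6.4667 ee [0.5583 0.2357 0.1389] tilt [ 1.e-04 -1.e-04 -1.e+00] F [ 0.56  0.31 -3.23]
scene (along,side mm,height mm): (-0.105, 0.3, 1.5) (-0.08, 0.3, 1.4) (-0.065, 0.6, 1.3) (-0.05, 0.6, 1.3) (-0.035, 0.5, 1.4) (0.035, 0.5, 1.5) (0.05, 0.5, 1.4) (0.065, 0.5, 1.2) (0.08, 0.2, 1.1) (0.105, 0.7, 2.0)
side (along,side mm,height mm): (-0.105, -0.8, 0.6) (-0.08, 1.3, -0.2) (-0.065, 0.3, -0.0) (-0.05, 0.0, -0.1) (-0.035, 0.3, 0.1) (0.035, -0.3, -0.2) (0.05, -0.2, 0.4) (0.065, -0.3, 0.2) (0.08, 0.2, -0.1) (0.105, -0.3, 0.8)
wrist (along,side mm,height mm): (-0.105, -0.5, 0.9) (-0.08, -0.5, 0.4) (-0.065, -0.5, 0.7) (-0.05, -0.5, 0.7) (-0.035, -0.5, 0.7) (0.035, -0.4, 0.6) (0.05, -0.5, 0.2)
```

View pics/w2.png

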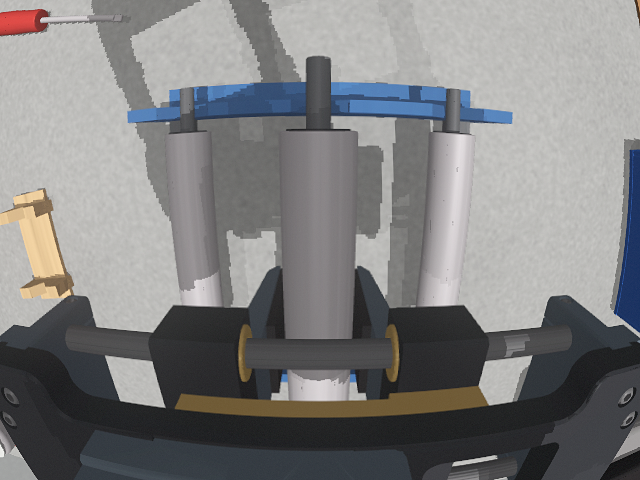

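Run:
```python
from h import *
s=dict(np.load('pics/wrist.npz')); w=np.load('pics/w2.npz');M=rot(w['q']);g=w['p']-M[:,2]*.019;x=-M[:2,0];n=np.array([-x[1],x[0]])
for k,u,v,h in [('f1 tip',187,90,.072),('f2 tip',453,90,.072),('f1 tubeL',168,133,.069),('f1 tubeR',211,133,.069),('f2 L',430,133,.069),('f2 R',474,133,.069),('held tip',318,57,.159),('held tube end',318,130,.172)]:
    p=wray(s,w['p'],w['q'],u,v,h); print(k,p.round(4),'rel grasp along',round((p[:2]-g[:2])@x,4),'side',round((p[:2]-g[:2])@n,4))
```

```text
f1 tip [0.4416 0.1558 0.072 ] rel grasp along -0.1122 side -0.0862
f2 tip [0.4509 0.3294 0.072 ] rel grasp along -0.1124 side 0.0877
f1 tubeL [0.4685 0.1385 0.069 ] rel grasp along -0.0843 side -0.102
f1 tubeR [0.4722 0.1693 0.069 ] rel grasp along -0.0823 side -0.071
f2 L [0.4799 0.3133 0.069 ] rel grasp along -0.0825 side 0.0732
f2 R [0.4796 0.3453 0.069 ] rel grasp along -0.0846 side 0.1051
held tip [0.4451 0.2414 0.159 ] rel grasp along -0.1133 side -0.0005
held tube end [0.4749 0.2398 0.172 ] rel grasp along -0.0835 side -0.0005
```

The wrist view confirms the empty place is centred 1–2 mm to +y of the held roller (fitted axle tips at (187,90) and (453,90), held tip (318,57)). I correct by 1.3 mm and lower to just above the seat.

```bash
python3 -m pendant '[{"x":0,"y":0.04,"z":0.15,"roll":0},{"x":0,"y":0.04,"z":0.5,"roll":0},{"x":0,"y":0.04,"z":1,"roll":0},{"x":0,"y":0.04,"z":1.5,"roll":0},{"x":0,"y":0.04,"z":1.9,"roll":0},{"x":0,"y":0.04,"z":2.2,"roll":0},{"x":0,"y":0.04,"z":2.45,"roll":0},{"x":0,"y":0.04,"z":2.6,"roll":0},{"x":0,"y":0.04,"z":2.7,"roll":0},{"x":0,"y":0.04,"z":2.75,"roll":0},{"x":0,"y":0.04,"z":2.75,"roll":0},{"x":0,"y":0.04,"z":2.75,"roll":0}]'
python3 go.py .5583 .237 .0495 -3.1
python3 -m pendant '[{"x":0,"y":0,"z":0.04,"roll":0},{"x":0,"y":0,"z":0.08,"roll":0},{"x":0,"y":0,"z":0.12,"roll":0},{"x":0,"y":0,"z":0.14,"roll":0},{"x":0,"y":0,"z":0.14,"roll":0},{"x":0,"y":0,"z":0.14,"roll":0}]'
python3 go.py .5583 .237 .0495 -3.1
```

```text
time: 7.62
ee_pos: [0.5585, 0.2378, 0.0568]
ee_rot: [0.0, 0.027, 1.0, 0.0]
ft_force: [-0.4, -0.1, -1.9]
opening: 0.348
units xyz [ 0.006 -0.028  0.244] roll 0.002 t 7.6167 ee [0.5585 0.2378 0.0568] tilt [-7.e-04  2.e-04 -1.e+00] F [-0.36 -0.09 -1.94]
time: 8.12
ee_pos: [0.5582, 0.2377, 0.0522]
ee_rot: [-0.0, 0.027, 1.0, -0.0]
ft_force: [0.1, 0.2, -2.2]
opening: 0.348
units xyz [-0.004 -0.024  0.089] roll 0.002 t 8.1167 ee [0.5582 0.2377 0.0522] tilt [ 1.e-04 -1.e-04 -1.e+00] F [ 0.08  0.19 -2.23]
```

Weight still carried, no contact yet. I lower in small steps while watching the force.

```bash
python3 -m pendant '[{"x":0,"y":0,"z":0.03,"roll":0},{"x":0,"y":0,"z":0.05,"roll":0},{"x":0,"y":0,"z":0.05,"roll":0},{"x":0,"y":0,"z":0.05,"roll":0}]'
python3 -m pendant '[{"x":0,"y":0,"z":0.02,"roll":0},{"x":0,"y":0,"z":0.03,"roll":0},{"x":0,"y":0,"z":0.03,"roll":0},{"x":0,"y":0,"z":0.03,"roll":0}]'
```

```text
time: 8.45
ee_pos: [0.5583, 0.2377, 0.0507]
ee_rot: [0.0, 0.027, 1.0, -0.0]
ft_force: [0.5, -0.2, -1.9]
opening: 0.344
time: 8.78
ee_pos: [0.5584, 0.2376, 0.0503]
ee_rot: [0.0, 0.027, 1.0, -0.0]
ft_force: [-2.1, -2.1, 6.7]
opening: 0.344
```

Contact at the expected height (axis about 0.0695–0.070 m) with a modest 7 N. I release partly and gently, then look.

```bash
python3 -m pendant '[{"x":0,"y":0,"z":-0.01,"roll":0},{"x":0,"y":0,"z":-0.01,"roll":0},{"x":0,"y":0,"z":-0.01,"roll":0},{"x":0,"y":0,"z":-0.01,"roll":0},{"x":0,"y":0,"z":-0.01,"roll":0},{"x":0,"y":0,"z":-0.01,"roll":0}]' 0.6
python3 - <<'E'
from h import *
s=snap('wrist');snap('scene'); snap('side')
E
python3 lvl.py
```

```text
time: 9.28
ee_pos: [0.5582, 0.2377, 0.0501]
ee_rot: [-0.0, 0.027, 1.0, 0.0]
ft_force: [-0.2, -0.5, -1.1]
opening: 0.603
scene (along,side mm,height mm): (-0.08, -0.2, 0.2) (-0.065, -0.4, 1.0) (-0.05, -0.6, 1.0) (-0.035, -0.4, 0.7) (0.035, -0.5, 0.8) (0.05, -0.6, 1.0) (0.065, -0.6, 0.8) (0.08, -0.4, 0.7) (0.105, 0.6, -7.8)
side (along,side mm,height mm): (-0.105, -3.1, -6.7) (-0.08, -0.2, -2.3) (-0.065, -0.6, -0.8) (-0.05, -0.9, -1.0) (-0.035, -0.8, -0.8) (0.035, -1.0, -0.7) (0.05, -0.6, -0.2) (0.065, -1.1, -0.5) (0.08, -0.8, -0.1) (0.105, 3.2, 4.3)
wrist (along,side mm,height mm): (-0.105, -1.2, 0.6) (-0.08, -1.4, -0.2) (-0.065, -1.5, -0.0) (-0.05, -1.5, -0.0) (-0.035, -1.5, -0.0) (0.035, -1.7, -0.0) (0.05, -1.8, -0.4)
```

It settled by about 1 mm, axis about 0.069 m, level. I retreat straight up and check from all views.

```bash
python3 -m pendant '[{"x":0,"y":-0.03,"z":-0.2,"roll":0},{"x":0,"y":-0.03,"z":-0.6,"roll":0},{"x":0,"y":-0.03,"z":-1.1,"roll":0},{"x":0,"y":-0.03,"z":-1.8,"roll":0},{"x":0,"y":-0.03,"z":-2.6,"roll":0},{"x":0,"y":-0.03,"z":-3.4,"roll":0},{"x":0,"y":-0.03,"z":-4.2,"roll":0},{"x":0,"y":-0.03,"z":-4.7,"roll":0},{"x":0,"y":-0.03,"z":-5,"roll":0},{"x":0,"y":-0.03,"z":-5,"roll":0},{"x":0,"y":-0.03,"z":-5,"roll":0},{"x":0,"y":-0.03,"z":-5,"roll":0}]'
python3 - <<'E'
from h import *
a=snap('scene')['image'];b=snap('side')['image']
f=lambda i,x,y:cv2.resize(i[y:y+190,x:x+250],(500,380),interpolation=cv2.INTER_CUBIC)
c=np.hstack([cv2.resize(a,(400,300)),cv2.resize(b,(400,300))]);d=cv2.resize(np.hstack([f(a,300,220),f(b,200,100)]),(800,300))
cv2.imwrite('pics/end.png',np.vstack([c,d])[...,::-1])
from m import *
for k,p,dd,h,r in [('mid',(.56,.237),(1,-.054),.069,0),('f1',(.562,.1487),(1,-.057),.069,0),('f2',(.57,.3246),(1,-.057),.069,0),('short',(.592,-.3115),(1,-.19),.0386,0)]:
    for q,y,dz,n,e in fit(p,dd,h,h+.002): print(k,q.round(4),np.degrees(y).round(2),'dz',round(dz,4),n)
q,y=fit((.56,.237),(1,-.054),.069,.071)[2][:2]; print('tube',extent(q,y,.069,(.008,.024)),'axle',extent(q,y,.069,(-.004,.024)))
for n in C:
    P=C[n].reshape(-1,3);d=np.array([np.cos(y),np.sin(y)]);a=(P[:,:2]-q)@d;b=(P[:,:2]-q)@[-d[1],d[0]]
    print(n,'top z along:',[(t,round(float(np.percentile(P[(abs(a-t)<.006)&(abs(b)<.012)&(P[:,2]>.06)&(P[:,2]<.1),2],95)),4)) for t in(-.07,-.05,-.02,.02,.05,.07)])
E
```

```text
time: 10.43
ee_pos: [0.5576, 0.2366, 0.1992]
ee_rot: [-0.001, 0.027, 1.0, -0.0]
ft_force: [0.0, -0.5, -0.7]
opening: 0.602
mid [0.56   0.2372] -3.32 dz 0.0008 987
mid [0.5599 0.2356] -3.16 dz -0.001 704
mid [0.56  0.237] -3.24 dz 0.0005 1691
f1 [0.562 0.149] -3.29 dz 0.0007 1017
f1 [0.5619 0.1474] -3.14 dz -0.0009 800
f1 [0.562  0.1487] -3.19 dz 0.0004 1817
f2 [0.57   0.3248] -3.32 dz 0.0009 1148
f2 [0.5699 0.3231] -3.18 dz -0.0011 636
f2 [0.57   0.3246] -3.22 dz 0.0006 1784
short [ 0.592  -0.3115] -10.82 dz -0.0001 719
short [ 0.5918 -0.3126] -10.84 dz -0.0011 1351
short [ 0.5919 -0.3119] -10.91 dz -0.0005 2070
tube [array([-0.0967,  0.1009]), array([-0.1008,  0.0986])] axle [array([-0.1157,  0.1164]), array([-0.1153,  0.1172])]
scene top z along: [(-0.07, 0.0867), (-0.05, 0.0863), (-0.02, 0.0866), (0.02, 0.0863), (0.05, 0.0866), (0.07, 0.087)]
side top z along: [(-0.07, 0.0841), (-0.05, 0.0849), (-0.02, 0.0852), (0.02, 0.0851), (0.05, 0.0854), (0.07, 0.0854)]
```

View pics/end.png

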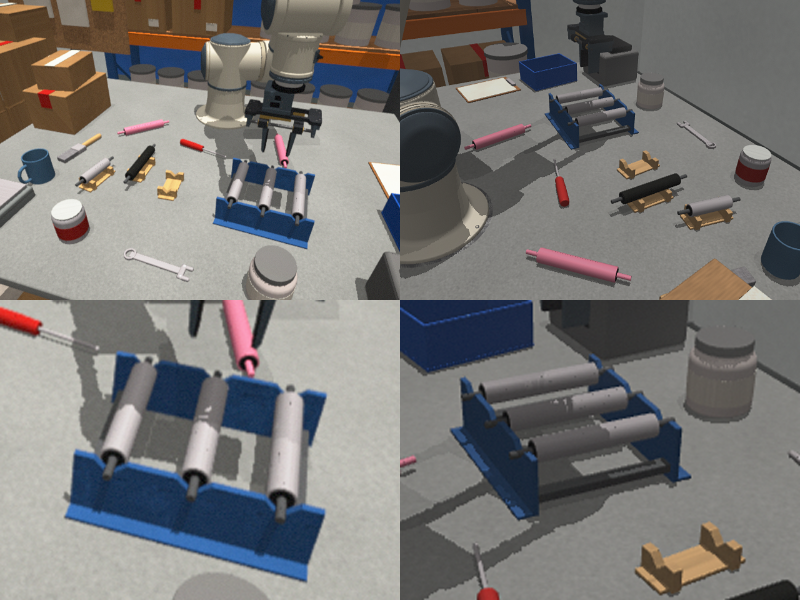

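The end picture shows the roller seated in both middle notches (lower left, axle ends at (218,372) and (195,490)), parallel to its neighbours. The gripper is clear, and the short and black rollers have not moved. I hand in.

```bash
python3 -c "
from rig import manip
print(manip.sign_off())"
```

```text
the job is handed in; nothing more can be done
None
```

The long bare-steel roller is now in the empty middle notches of the blue track, and I let go, retreated straight up and handed the job in at about 10.5 s.

- **Fit:** the last check put its axis at (0.560, 0.237), about 69.5 mm above the table, at a yaw of −3.2°. That matches the two fitted rollers in height and angle to within a millimetre and 0.1°. The top is level along its length to about 1 mm. The axle ends stick out equally on both sides (about 116 mm each way).
- **Handling:** the force readings stayed small, about 7 N when it touched down. It then slipped about 1 mm sideways into the notches as the fingers opened.
- **Other rollers:** the short roller measured within 0.5 mm of where it started. The black roller I checked only by eye, and it looks unmoved.
- **Failures and disagreements:** the scene and side cameras disagreed by about 1.5–2 mm in y and height, which is within their calibration error. One attempt to close the fingers was refused because of badly formed rows, and nothing moved.

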